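# Brush out and rinse a sample cup

## Task

Take the brush from its stand and scrub out the tall brass cup in the wash tray with two full strokes, each down to the bottom and back up until the bristle head is mostly out of the cup, without tipping or shifting the cup. Stand the brush back in its stand, then press the wide treadle fully down to its stop, hold it there for about two seconds and let it come up again. Do not press the narrow treadle, and leave everything else where it is.

Things in the scene. Friction and masses are not known exactly. Their poses are not given: they have to be found in the camera images.
- brush: round brush, 170 mm long, standing upright head down in its stand; origin at the centre of the underside of the head, z along the handle. White bristle head 48 mm wide, from z = 0 to 65 mm (rigid, does not give); wooden handle 16 mm wide, round, from z = 65 to 170 mm; 90 g
- brush_grip (a point): point on the brush handle's axis, 145 mm above the underside of the head (25 mm below the handle's top), a good place to grip from above
- brush_stand: fixed grey upright tube open at the top on a round foot 92 mm wide and 8 mm high; tube inside 58 mm wide, outside 68 mm, top at 78 mm. Origin at the centre of the underside; the brush stands on the inner floor at z = 8 mm
- tall_cup: tall brass cup standing loose in the wash tray, 72 mm outside, 64 mm inside, 100 mm high, origin at the centre of the underside, inner floor at z = 5 mm, z up; 0.3 to 0.6 kg
- cup_mouth (a point): centre of the tall cup's mouth, level with its rim, 100 mm above the cup's underside
- wash_tray: fixed steel tray 240 x 180 mm, floor at z = 20 mm with a low edge up to 29 mm; origin at the centre of the underside, z up. The cup stands about 30 mm to the origin's -x side.
- spray_arm (a joint): thin steel spray arm 125 mm long at 153 mm height on a post 161 mm high at (95, 0) mm in the tray's frame. 0 rad at rest, pointing to the tray's +y; pressing the wide treadle swings it over the cup, 1.57 rad, 12 mm or more above the rim, so the brush must be out of the cup by then; it swings back when the treadle is let go
- wide_base: fixed dark base of the wide treadle, 170 x 115 mm, 12 mm thick; origin at the centre of its underside; its +x runs from the hinge end to the free end of the treadle
- wide_treadle (a joint): tilt of the wide treadle (ribbed aluminium plate 125 mm long, 85 mm wide): 0 rad at rest, free end raised; 0.30 rad at the stop, nearly level. Its hinge lies at (-70, 0, 32) mm in the base's frame. A spring returns it: about 6 N at the pad to start, 13 N at the stop
- wide_pad (a point): point to press on the wide treadle: on its top face, mid-width, 100 mm from the hinge; moves with the plate, about 67 mm above the bench at rest and 38 mm at the stop
- narrow_base: fixed dark base of the narrow treadle, 170 x 75 mm; like the wide one but its plate is 45 mm wide. The two change places
- narrow_treadle (a joint): tilt of the narrow treadle: 0 rad at rest, 0.30 rad fully down; must not be pressed
- short_cup: short empty brass sample cup, 65 mm wide, 45 mm high, upright on the bench; a bystander, leave it
- tape_roll: roll of tape, 90 mm wide, 40 mm high; a bystander, leave it
- phone: white telephone lying flat, 150 x 72 x 8 mm; a bystander, leave it
- weight: small round steel weight with a knob, 48 mm wide, 54 mm high; a bystander, leave it
- spatula: spatula lying flat; a bystander, leave it
- water_bottle: clear closed bottle, 64 mm wide, 200 mm high, upright; a bystander, leave it
- dish: flat white plastic dish, 120 mm wide, 22 mm high; a bystander, leave it
Not all that is in view belongs to the job. What is shaped like the tall_cup but blue or pink is not meant.

How it is judged:
By the outcome, as a careful person would: the job done as asked, in the order asked, and still so for the second after the job is handed in, with the robot touching nothing.
It also fails if it takes over 72 s, if anything falls off the work surface, if the arm or the gripper's body presses on something with over 40 N, if the wrist force passes 120 N, or if a joint passes its speed limit or range.

## Robot

A 6-joint arm with a two-finger parallel gripper is mounted at the origin on the work surface. World frame = base frame: x ahead of the robot, y to its left, z up, the work surface at z = 0. Lengths are in mm, angles in rad, forces in N, time in s.
With the tool pointing down it reaches from about 300 to 825 mm from the base axis. Payload 5.4 kg.
Tool frame: the origin (TCP) lies between the finger pads; the fingertips stand 22 mm ahead of it and the grasp point (between the pads) lies 3 mm ahead of it (tcp_to_tips is the distance from the TCP to the fingertips, in mm); z points along the fingers, y is the line along which they close (so a half turn about z gives the same grasp; the last joint's range is limited). The gripper opens to 92 mm and grips with 3 to 60 N. Pads are 20 mm wide; open, the fingers measure 128 mm over their backs; the gripper's body (75 mm by 189 mm) begins 69 mm behind the grasp point.
Start: joints at [-1.463, 0.158, 1.597, -0, 1.386, -0.21], TCP at [179.651, -546.197, 215.101] pointing down, gripper open.
Joint ranges: [-2.91, 2.91], [-0.94, 2.29], [0.18, 2.7], [-1.29, 4.43], [0.17, 2.64], [-3, 3]. Speed limits (rad/s): [2.57, 2.57, 3.14, 3.14, 3.14, 3.14].

## Interface

Orientations are given as a 3x3 rotation matrix whose columns are the frame's x, y, z axes.
In Python, from cell import * gives the robot as it stands.
- The arm moves only by the shell command python3 -m inch 'ROWS' [FORCE]. ROWS is JSON, a list of rows, each a list of 3 entries, a list of its own where there are three numbers: the shift along the tool's x, y, z scaled (see below), then the turn, a rotation vector about the tool's x, y, z scaled (see below), then the opening, from -1 (shut) to 1 (fully open). A call has 1 to 5 rows; each row is the pose to reach, as a shift and turn from the pose commanded when the call began, along the tool's axes at that moment; what a row does not reach only later rows make up. The controller multiplies each number of a shift by 50 cm and each number of a turn by 45 degrees. A row lasts 1/10 s, in which the tool goes at most 50 mm and 8.59 degrees, less where a joint would pass 70% of its speed; a pose out of reach is approached as far as the arm can. A call with a number of a shift or a turn outside -1 to 1 is refused whole. A call with a gripper value outside its range is refused whole. The fingers move at their own pace and stop on an object; FORCE is the grip in N (left out, the last holds). Time passes only in rows, so rows that repeat a pose let the fingers close. It gives the time, the measured TCP pose, the force, the opening and the grip force at its end, in the units of the state.
- state(): the state, without advancing time (a new reading comes with each control period).
- capture(name): name is "scene" or "top" or "wrist"; returns a dict with "frame" (480x640x3 uint8, red, green, blue), "camera_matrix" (3x3 intrinsics, pixels), "world_from_camera" (4x4, takes a point from camera to world coordinates); the wrist camera has in their place "hand_eye" (4x4, takes a point from camera to tool coordinates, whose origin is the TCP and whose axes are the flange's). Camera axes: x right, y down, z forward; pixel columns grow to the right and rows downward; lengths in mm; the calibration is good to about 2 mm. A picture is of the moment at which its call begins: read the wrist's pose just before it. There is no depth.
- close_job(): hands the job in; it is judged then, once.
The state is a dict: "time_s": time; "qpos": joint angles; "dq": joint speeds; "joint_efforts": joint torques, N m; "tool_pos": TCP position; "eef_rot": TCP orientation; "force": force on the tool from outside, world axes, zero at the start; "torque": the same for the moment, N m; "opening": finger opening in mm; "finger_force": force on a finger pad.
Only numpy, scipy, OpenCV 4.12 (cv2) and the standard library are available. Lean on these libraries where they do the work, as an engineer would, in place of code of your own. Each camera call takes 0.05 s, during which the arm holds its last target. There are 200 camera calls.

## Working session

There is one attempt and no reset: what is moved stays moved. The work goes in short steps, Python scripts to look and compute and a shell command to move; the robot and the scene stay as the last step left them, time stands still between calls to the robot, and variables do not carry over. Pictures are saved under pics/ and viewed, at most 10 in all, crops included, and the job is handed in when it is done.

```bash
mkdir -p pics; ls
cat > h.py <<'E'
from cell import *
import numpy as np, cv2
def ray(c,uv,T=None):
    K=np.array(c["camera_matrix"]);T=np.array(c["world_from_camera"]) if T is None else T
    d=T[:3,:3]@np.linalg.inv(K)@np.array([uv[0],uv[1],1.]);return T[:3,3],d
def onz(c,uv,z,T=None):
    o,d=ray(c,uv,T);return (o+d*(z-o[2])/d[2]).round(1)
def proj(c,p):
    T=np.linalg.inv(np.array(c["world_from_camera"]));q=np.array(c["camera_matrix"])@(T[:3,:3]@np.array(p,float)+T[:3,3]);return (q[:2]/q[2]).round(1)
def save(c,n):cv2.imwrite("pics/"+n,cv2.cvtColor(c["frame"],cv2.COLOR_RGB2BGR))
E
python3 - <<'E'
from h import *
import pickle
for n in("scene","top"):
    c=capture(n);save(c,n+".png");pickle.dump(c,open(n+".pkl","wb"));print(n,np.array(c["camera_matrix"]).round(1).tolist(),np.array(c["world_from_camera"]).round(3).tolist())
s=state();print(s)
E
```

```text
pics
scene [[595.6, 0.0, 323.9], [0.0, 595.6, 239.7], [0.0, 0.0, 1.0]] [[0.266, 0.607, -0.749, 1586.707], [0.964, -0.152, 0.218, -274.292], [0.018, -0.78, -0.626, 930.635], [0.0, 0.0, 0.0, 1.0]]
top [[611.4, 0.0, 323.4], [0.0, 611.4, 236.7], [0.0, 0.0, 1.0]] [[0.018, -0.988, 0.155, 351.454], [-1.0, -0.017, 0.005, 6.74], [-0.003, -0.155, -0.988, 1720.783], [0.0, 0.0, 0.0, 1.0]]
{'time_s': 0.1, 'qpos': array([-1.46311458e+00,  1.58991579e-01,  1.59812031e+00, -1.58148934e-06,
        1.38619371e+00, -2.10147123e-01]), 'dq': array([-2.38501444e-03, -6.80230907e-04, -2.85212855e-03, -8.35637273e-04,
       -6.17854475e-05,  2.90850302e-03]), 'joint_efforts': array([-9.31669492e-04, -3.86506283e+01, -3.22958887e+01,  7.01959594e-02,
        3.40475002e-02, -4.26315648e-05]), 'tool_pos': array([ 179.58119897, -545.63593942,  214.20724232]), 'eef_rot': array([[ 9.49916087e-01,  3.12505030e-01, -1.85642293e-04],
       [ 3.12504883e-01, -9.49914627e-01,  1.70285664e-03],
       [ 3.55806936e-04, -1.67558504e-03, -9.99998533e-01]]), 'force': array([ 0.06519048, -0.10239348,  0.50024629]), 'torque': array([-0.01363064, -0.00584811,  0.00540355]), 'finger_force': 0.0, 'opening': 91.850785130005}
```

View pics/top.png

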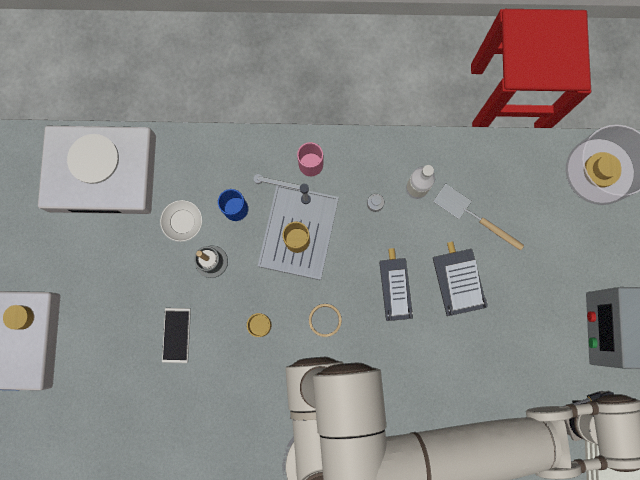

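View pics/scene.png

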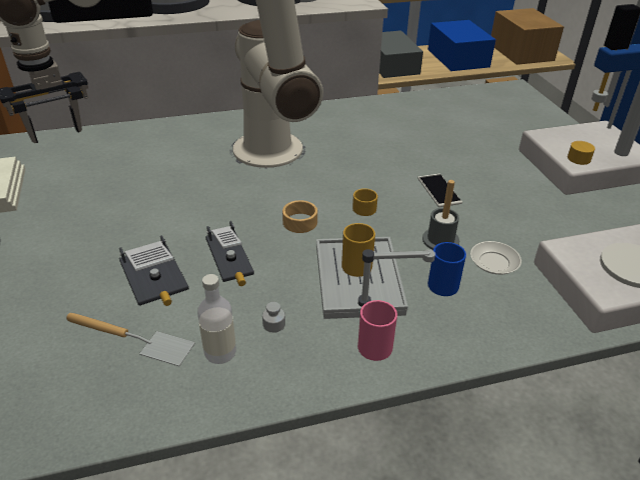

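The top view shows the brass cup in the tray at (297,236), the brush in its stand at (208,261), the narrow treadle at (396,287) and the wide one at (460,282). Cup candidates are brass in the tray (297,236), blue (233,204), pink (311,158) and the short brass one (259,324). The first fits, being brass, tall and in the wash tray. I'll check this in one enlarged composite crop.

Run:
```python
from h import *
t=cv2.imread("pics/top.png");s=cv2.imread("pics/scene.png")
R=lambda im,x,y,w,h:cv2.resize(im[y:y+h,x:x+w],(400,300),interpolation=cv2.INTER_CUBIC)
o=np.vstack([np.hstack([R(t,190,170,160,120),R(t,370,230,128,96)]),np.hstack([R(s,310,170,160,120),R(s,110,210,160,120)])])
cv2.imwrite("pics/crops.png",o)
```

```text
(no output)
```

View pics/crops.png

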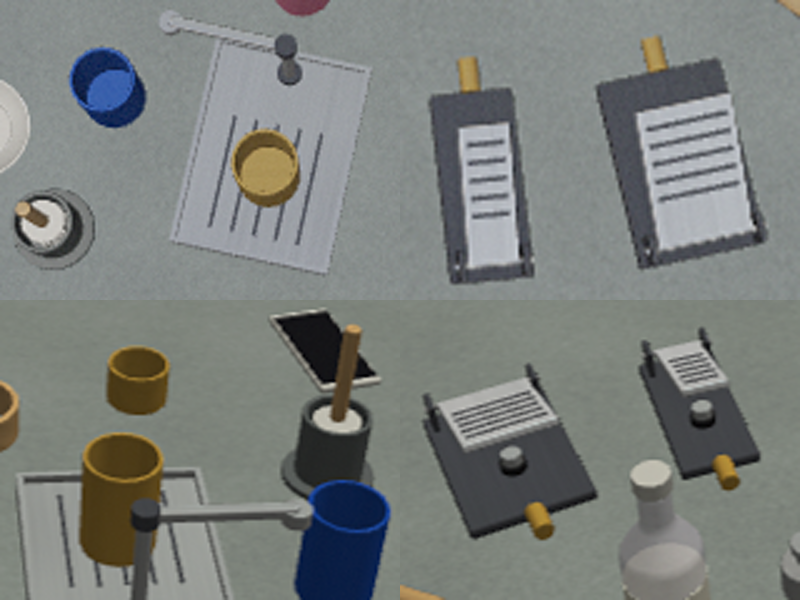

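The crops confirm the tall brass cup in the tray. The wide treadle is the right-hand one in the top view, with its hinge posts on the robot side and its free end towards the orange peg. Next I measure positions.

```bash
cat >> h.py <<'E'
def tri(c1,u1,c2,u2):
    A=[];b=[]
    for c,u in((c1,u1),(c2,u2)):
        o,d=ray(c,u);d=d/np.linalg.norm(d);P=np.eye(3)-np.outer(d,d);A.append(P);b.append(P@o)
    return np.linalg.lstsq(np.vstack(A),np.hstack(b),rcond=None)[0].round(1)
E
python3 - <<'E'
from h import *
import pickle
t=pickle.load(open("top.pkl","rb"));s=pickle.load(open("scene.pkl","rb"))
def mask(c,lo,hi,box):
    h=cv2.cvtColor(c["frame"],cv2.COLOR_RGB2HSV);m=cv2.inRange(h,lo,hi);z=np.zeros_like(m);x,y,w,k=box;z[y:y+k,x:x+w]=m[y:y+k,x:x+w];return z
# cup rim in top: points on the far (upper) half of the brass blob, circle fit
m=mask(t,(12,90,60),(30,255,255),(275,210,45,50));ys,xs=np.nonzero(m);print("cup blob",xs.min(),xs.max(),ys.min(),ys.max())
p=np.array([(x,ys[xs==x].min()) for x in range(xs.min()+1,xs.max())],float)
w=np.array([onz(t,q,120)[:2] for q in p]);A=np.c_[2*w,np.ones(len(w))];r=np.linalg.lstsq(A,(w**2).sum(1),rcond=None)[0];print("rim fit",r[:2],np.sqrt(r[2]+r[:2]@r[:2]))
print("eye rim",onz(t,(296.4,235.6),120),tri(t,(296.4,235.6),s,(358.8,235.2)))
# brush
print("handle top",onz(t,(190+22*.4,170+207*.4),178),"two view",tri(t,(190+22*.4,170+207*.4),s,(310+352*.4,170+28*.4)))
print("stand foot",onz(t,(190+54*.4,170+229*.4),8),"tube top",onz(t,(190+46*.4,170+224*.4),78))
# treadles
f=lambda x,y:(370+x*.32,230+y*.32)
for n,cs in(("wide",[(597,85),(718,60),(768,238),(643,266)]),("narrow",[(431,96),(514,90),(533,272),(452,282)])):
    q=np.array([onz(t,f(x-400,y),12) for x,y in cs]);print(n,q.tolist());c=q.mean(0);a=(q[0]+q[1]-q[2]-q[3])/2;print(c,a,np.linalg.norm(a),np.degrees(np.arctan2(a[1],a[0])),"pad",c+a/np.linalg.norm(a)*27)
E
```

```text
cup blob 283 309 222 252
rim fit [607.23377782  89.22424906] 34.36480008560352
eye rim [604.4  86.7 120. ] [606.7  89.5 109.3]
handle top [546.6 331.1 178. ] two view [546.9 331.7 176.7]
stand foot [543.8 329.6   8. ] tube top [541.2 325.3  78. ]
wide [[566.5, -293.7, 12.0], [591.1, -403.0, 12.0], [432.1, -444.2, 12.0], [405.5, -332.8, 12.0]]
[ 498.8   -368.425   12.   ] [160.    40.15   0.  ] 164.96066955489718 14.08678740498492 pad [ 524.98806053 -361.85343356   12.        ]
narrow [[554.0, -144.4, 12.0], [560.7, -219.0, 12.0], [398.5, -235.3, 12.0], [388.5, -163.5, 12.0]]
[ 475.425 -190.55    12.   ] [163.85  17.7    0.  ] 164.80325391205116 6.165504179985701 pad [ 502.26882678 -187.65017862   12.        ]
```

```bash
python3 -m inch '[[[0,0,-0.16],[0,0,0.405],0.3],[[0,0,-0.16],[0,0,0.405],0.3],[[0,0,-0.16],[0,0,0.405],0.3]]' 30; python3 -c "
from h import *
s=state();print(s['tool_pos'],s['eef_rot'].round(4),s['qpos'])"
```

```text
time_s: 0.4
tool_pos: [180.0, -548.4, 300.5]
eef_rot: [[1.0, -0.003, 0.001], [-0.003, -1.0, -0.009], [0.001, 0.009, -1.0]]
force: [0.8, -0.1, 0.7]
opening: 70.0
finger_force: 0.0
[ 179.9600734  -548.44549361  300.46511716] [[ 1.     -0.0032  0.001 ]
 [-0.0031 -1.     -0.0091]
 [ 0.001   0.0091 -1.    ]] [-1.46299771e+00  1.13743863e-01  1.47914935e+00  2.56415223e-05
  1.53958776e+00  1.10950086e-01]
```

```bash
for i in 1 2 3; do python3 -m inch '[[[0.19,-0.462,0],[0,0,0],0.3],[[0.19,-0.462,0],[0,0,0],0.3],[[0.19,-0.462,0],[0,0,0],0.3],[[0.19,-0.462,0],[0,0,0],0.3],[[0.19,-0.462,0],[0,0,0],0.3]]' | head -2; done; python3 -c "
from h import *
s=state();print(s['tool_pos'],s['eef_rot'].round(4),s['qpos'])"
```

```text
time_s: 0.9
tool_pos: [274.8, -312.9, 293.6]
time_s: 1.4
tool_pos: [369.7, -82.1, 294.0]
time_s: 1.9
tool_pos: [464.6, 149.0, 293.8]
[464.63015813 149.00393689 293.76292143] [[ 1.0e+00  1.5e-03 -1.6e-03]
 [ 1.5e-03 -1.0e+00 -3.0e-04]
 [-1.6e-03  3.0e-04 -1.0e+00]] [ 6.22264876e-02 -1.13258815e-01  1.71911864e+00 -2.42983901e-04
  1.53734274e+00  1.63156293e+00]
```

```bash
python3 -m inch '[[[0.163,-0.364,0],[0,0,0],0.3],[[0.163,-0.364,0],[0,0,0],0.3],[[0.163,-0.364,0],[0,0,0],0.3],[[0.163,-0.364,0],[0,0,0],0.3],[[0.163,-0.364,0],[0,0,0],0.3]]' | head -2
cat >> h.py <<'E'
def wcap(n):
    s=state();c=capture("wrist");T=np.eye(4);T[:3,:3]=s["eef_rot"];T[:3,3]=s["tool_pos"];c["world_from_camera"]=T@np.array(c["hand_eye"]);save(c,n);return c
E
python3 - <<'E'
from h import *
import pickle
c=wcap("w1.png");pickle.dump(c,open("w1.pkl","wb"));print(np.array(c["hand_eye"]).round(3).tolist(),state()["tool_pos"],proj(c,(546,331,178)),proj(c,(606,88,120)))
E
```

```text
time_s: 2.4
tool_pos: [546.1, 332.9, 289.8]
[[0.0, -0.971, -0.241, 67.22], [1.0, 0.0, 0.001, -0.164], [-0.001, -0.241, 0.971, -169.661], [0.0, 0.0, 0.0, 1.0]] [545.74661058 330.50761832 291.09300293] [323.5 234.8] [584.5 158.8]
```

View pics/w1.png

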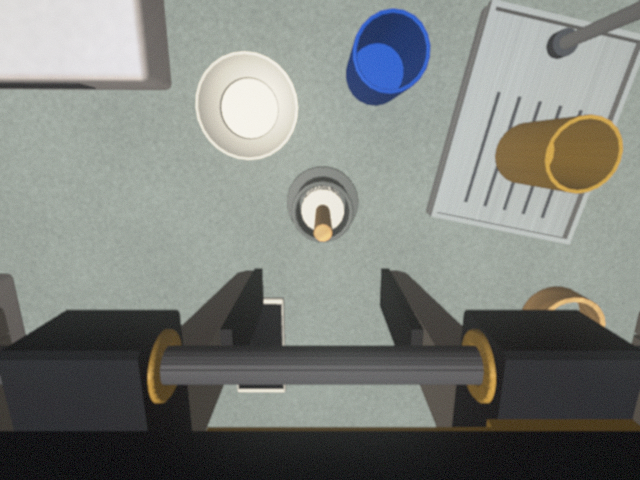

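The wrist view shows the handle top at (323,233), within 1 mm of the prediction. The cup rim is centred at about (583,153).

```bash
python3 - <<'E'
from h import *
import pickle
c=pickle.load(open("w1.pkl","rb"));print(onz(c,(323,233),178),onz(c,(583.5,153.5),120),state()["tool_pos"])
h=cv2.cvtColor(c["frame"],cv2.COLOR_RGB2HSV);m=cv2.inRange(h,(12,70,150),(25,255,255));m[:,:290]=0;m[:,350:]=0;m[:220]=0;m[250:]=0
ys,xs=np.nonzero(m);print(xs.min(),xs.max(),ys.min(),ys.max())
E
python3 -m inch '[[[0,0,0.08],[0,0,0],0],[[0,0,0.16],[0,0,0],0],[[0,0,0.22],[0,0,0],0],[[0,0,0.26],[0,0,0],0],[[0,0,0.268],[0,0,0],0]]'
```

```text
[547.5 331.4 178. ] [610.8  89.8 120. ] [545.74661058 330.50761832 291.09300293]
314 331 224 241
time_s: 2.95
tool_pos: [543.9, 326.7, 157.5]
eef_rot: [[1.0, -0.001, -0.006], [-0.001, -1.0, -0.003], [-0.006, 0.003, -1.0]]
force: [-0.6, -0.5, -0.8]
opening: 46.3
finger_force: 0.0
```

```bash
python3 -m inch '[[[0,0,0],[0,0,0],-0.2],[[0,0,0],[0,0,0],-0.2],[[0,0,0],[0,0,0],-0.2]]'
```

```text
time_s: 3.25
tool_pos: [547.4, 328.9, 163.1]
eef_rot: [[1.0, -0.0, 0.003], [-0.0, -1.0, 0.001], [0.003, -0.001, -1.0]]
force: [-0.5, -0.8, -0.0]
opening: 37.1
finger_force: 0.0
```

```bash
for i in 1 2; do python3 -m inch '[[[0,0,0],[0,0,0],-0.2],[[0,0,0],[0,0,0],-0.2]]'|sed -n 1,2p; done
```

```text
time_s: 3.45
tool_pos: [546.8, 328.9, 161.9]
time_s: 3.65
tool_pos: [546.4, 328.8, 161.2]
```

```bash
python3 -m inch '[[[0,-0.005,0.01],[0,0,0],-0.2],[[0,-0.005,0.01],[0,0,0],-0.2],[[0,-0.005,0.01],[0,0,0],-0.2],[[0,-0.005,0.01],[0,0,0],-0.2]]' | sed -n 1,2p; python3 -m inch '[[[0,0,0],[0,0,0],-1],[[0,0,0],[0,0,0],-1],[[0,0,0],[0,0,0],-1],[[0,0,0],[0,0,0],-1],[[0,0,0],[0,0,0],-1]]' 30
```

```text
time_s: 4.05
tool_pos: [546.4, 331.2, 156.0]
time_s: 4.55
tool_pos: [546.5, 331.2, 156.2]
eef_rot: [[1.0, -0.0, 0.0], [-0.0, -1.0, 0.0], [0.0, -0.0, -1.0]]
force: [0.7, 0.8, 0.9]
opening: 15.0
finger_force: 30.0
```

```bash
python3 -m inch '[[[0,0,-0.04],[0,0,0],-1],[[0,0,-0.1],[0,0,0],-1],[[0,0,-0.17],[0,0,0],-1],[[0,0,-0.24],[0,0,0],-1],[[0,0,-0.28],[0,0,0],-1]]'; python3 -m inch '[[[0,0,0],[0,0,0],-1],[[0,0,0],[0,0,0],-1],[[0,0,0],[0,0,0],-1]]'
```

```text
time_s: 5.05
tool_pos: [547.2, 331.5, 299.7]
eef_rot: [[1.0, -0.0, 0.004], [-0.0, -1.0, 0.001], [0.004, -0.001, -1.0]]
force: [0.0, -0.1, -1.6]
opening: 15.1
finger_force: 30.0
time_s: 5.35
tool_pos: [545.5, 330.8, 293.4]
eef_rot: [[1.0, -0.0, -0.004], [-0.0, -1.0, -0.001], [-0.004, 0.001, -1.0]]
force: [-0.3, 0.5, -0.9]
opening: 14.9
finger_force: 30.0
```

```bash
python3 -m inch '[[[0.005,0.06,-0.01],[0,0,0],-1],[[0.01,0.14,-0.02],[0,0,0],-1],[[0.02,0.21,-0.02],[0,0,0],-1],[[0.03,0.27,-0.02],[0,0,0],-1],[[0.03,0.3,-0.02],[0,0,0],-1]]'|sed -n 2p; python3 -m inch '[[[0,0,0],[0,0,0],-1],[[0,0,0],[0,0,0],-1],[[0,0,0],[0,0,0],-1],[[0,0,0],[0,0,0],-1]]'|sed -n 1,4p
python3 - <<'E'
from h import *
import pickle
c=wcap("w2.png");pickle.dump(c,open("w2.pkl","wb"));s=state();print(s["tool_pos"],s["dq"].round(3),proj(c,(607,89,120)))
E
```

```text
tool_pos: [561.0, 178.8, 304.0]
time_s: 6.25
tool_pos: [561.1, 182.4, 306.0]
eef_rot: [[1.0, 0.001, -0.0], [0.001, -1.0, 0.0], [-0.0, -0.0, -1.0]]
force: [0.9, 0.1, -1.0]
[561.14946313 182.31103049 306.02588648] [-0.004 -0.002 -0.001 -0.003  0.    -0.003] [416.3 172.8]
```

View pics/w2.png

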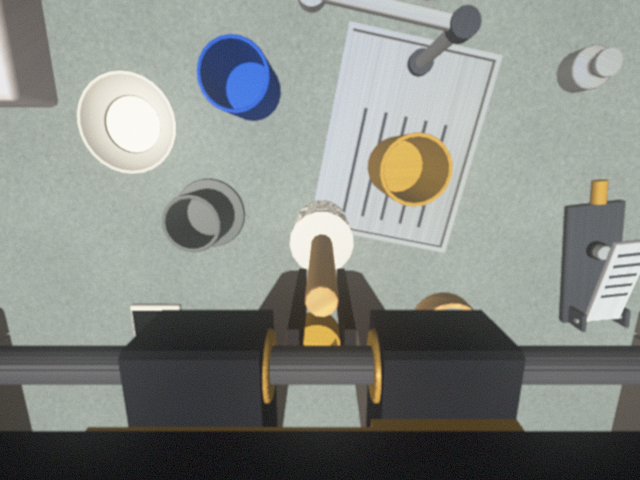

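Run:
```python
from h import *
import pickle
c=pickle.load(open("w2.pkl","rb"))
h=cv2.cvtColor(c["frame"],cv2.COLOR_RGB2HSV);m=cv2.inRange(h,(12,90,60),(30,255,255));m[:,:365]=0;m[:,470:]=0;m[:120]=0;m[220:]=0
ys,xs=np.nonzero(m);print(xs.min(),xs.max(),ys.min(),ys.max())
k=max(cv2.findContours(m,0,1)[0],key=cv2.contourArea)[:,0].astype(float)
w=np.array([onz(c,q,120)[:2] for q in k])
for sel in (k[:,0]>417,(k[:,0]>400),):
    p=w[sel];r=np.linalg.lstsq(np.c_[2*p,np.ones(len(p))],(p**2).sum(1),rcond=None)[0];print(r[:2],np.sqrt(r[2]+r[:2]@r[:2]))
print("eye",onz(c,(417,170),120),"stand",onz(c,(192,222),78))
print("head top pred",proj(c,(561.1,182.3,223)),"head bottom",proj(c,(561,182.3,158)))
h2=cv2.inRange(h,(0,0,200),(180,60,255));h2[:,:280]=0;h2[:,360:]=0;h2[:195]=0;h2[275:]=0;y,x=np.nonzero(h2);print("head white",x.min(),x.max(),y.min(),y.max())
```

```text
369 451 133 205
[609.75203903  89.98054611] 34.99406126633635
[609.83046572  89.92476308] 34.93631381793435
eye [609.7  88.5 120. ] stand [548.9 329.6  78. ]
head top pred [321.5 244.6] head bottom [321.5 226.4]
head white 289 359 195 268
```

```bash
python3 -m inch '[[[0.02,0.04,0],[0,0,0],-1],[[0.05,0.1,0],[0,0,0],-1],[[0.075,0.15,0],[0,0,0],-1],[[0.09,0.18,0],[0,0,0],-1],[[0.093,0.185,0],[0,0,0],-1]]'|sed -n 2p; python3 -m inch '[[[0,0,0],[0,0,0],-1],[[0,0,0],[0,0,0],-1],[[0,0,0],[0,0,0],-1],[[0,0,0],[0,0,0],-1]]'|sed -n 1,4p
python3 - <<'E'
from h import *
c=wcap("w3.png");s=state();print(s["tool_pos"],s["dq"].round(3))
h=cv2.cvtColor(c["frame"],cv2.COLOR_RGB2HSV)
p=proj(c,(609.7,89.9,120));print(p)
t=capture("scene");a=t["frame"][180:300,300:460];b=c["frame"][140:320,200:440]
cv2.imwrite("pics/x3.png",cv2.cvtColor(np.hstack([cv2.resize(a,(400,300)),cv2.resize(b,(400,300))]),cv2.COLOR_RGB2BGR))
E
```

```text
tool_pos: [608.3, 87.6, 305.8]
time_s: 7.2
tool_pos: [607.6, 89.5, 306.3]
eef_rot: [[1.0, 0.001, 0.0], [0.001, -1.0, 0.0], [0.0, -0.0, -1.0]]
force: [-0.1, -0.1, -1.6]
[607.61190168  89.3797377  306.22261626] [-0.005 -0.001 -0.001 -0.001  0.001 -0.   ]
[320.9 216.5]
```

View pics/x3.png

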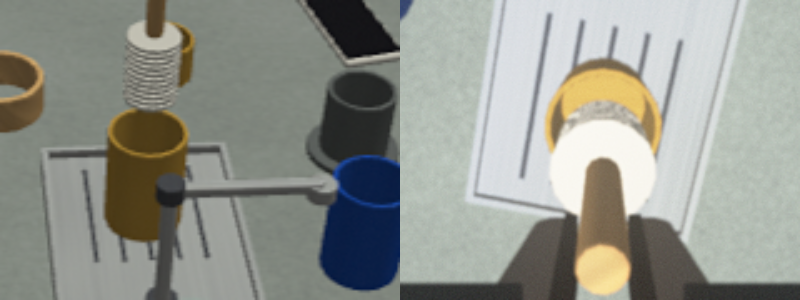

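Run:
```python
from h import *
c=capture("scene");print([((proj(c,(607.6,89.5,z))-[300,180])*2.5).round(1).tolist() for z in (223,190,158,120,60)])
h=cv2.cvtColor(c["frame"],cv2.COLOR_RGB2HSV)
m=cv2.inRange(h,(10,110,40),(30,255,255))
for y in (232,238,244,250,256):
    x=np.nonzero(m[y,330:385])[0]+330;print(y,x.min(),x.max(),x.mean().round(2))
g=cv2.inRange(h,(0,0,120),(180,60,255))
for y in (195,200,205,210,215):
    x=np.nonzero(g[y,340:380])[0]+340;print(y,x.min(),x.max(),x.mean().round(2))
```

```text
[[152.0, 33.0], [149.7, 64.8], [147.8, 94.8], [145.3, 129.2], [141.7, 181.0]]
232 343 374 358.5
238 344 374 359.0
244 343 373 358.0
250 343 373 353.91
256 343 362 352.5
195 340 379 357.29
200 340 379 355.86
205 340 379 355.96
210 340 379 356.83
215 340 379 359.94
```

```bash
python3 -m inch '[[[0,0,0.03],[0,0,0],-1],[[0,0,0.07],[0,0,0],-1],[[0,0,0.1],[0,0,0],-1],[[0,0,0.12],[0,0,0],-1],[[0,0,0.12],[0,0,0],-1]]'; python3 -m inch '[[[0,0,0.03],[0,0,0],-1],[[0,0,0.06],[0,0,0],-1],[[0,0,0.09],[0,0,0],-1],[[0,0,0.11],[0,0,0],-1],[[0,0,0.115],[0,0,0],-1]]'; python3 -m inch '[[[0,0,0],[0,0,0],-1],[[0,0,0],[0,0,0],-1],[[0,0,0],[0,0,0],-1]]'
```

```text
time_s: 7.85
tool_pos: [606.7, 88.7, 243.6]
eef_rot: [[1.0, -0.0, -0.004], [-0.0, -1.0, 0.0], [-0.004, -0.0, -1.0]]
force: [0.3, -0.1, -0.8]
opening: 14.9
finger_force: 30.0
time_s: 8.35
tool_pos: [606.7, 88.7, 186.3]
eef_rot: [[1.0, -0.0, -0.003], [-0.0, -1.0, 0.0], [-0.003, -0.0, -1.0]]
force: [0.3, 0.3, -0.5]
opening: 15.2
finger_force: 30.0
time_s: 8.65
tool_pos: [608.4, 88.6, 189.5]
eef_rot: [[1.0, -0.0, 0.002], [-0.0, -1.0, -0.0], [0.002, 0.0, -1.0]]
force: [-0.2, -0.2, -0.8]
opening: 15.0
finger_force: 30.0
```

```bash
python3 -m inch '[[[0,-0.002,0.01],[0,0,0],-1],[[0,-0.002,0.018],[0,0,0],-1],[[0,-0.002,0.024],[0,0,0],-1],[[0,-0.002,0.028],[0,0,0],-1],[[0,-0.002,0.028],[0,0,0],-1]]'|sed -n 2,4p;  python3 -m inch '[[[0,0,0],[0,0,0],-1],[[0,0,0],[0,0,0],-1],[[0,0,0],[0,0,0],-1]]'|sed -n 2,4p
```

```text
tool_pos: [607.5, 89.7, 174.0]
eef_rot: [[1.0, -0.0, -0.001], [-0.0, -1.0, 0.0], [-0.001, -0.0, -1.0]]
force: [0.9, 0.4, -0.8]
tool_pos: [608.0, 89.7, 174.8]
eef_rot: [[1.0, -0.0, 0.0], [-0.0, -1.0, -0.0], [0.0, 0.0, -1.0]]
force: [0.0, 0.2, -1.1]
```

Now I feel for the floor with a light touch.

```bash
for i in 1 2; do python3 -m inch '[[[0,0,0.002],[0,0,0],-1],[[0,0,0.002],[0,0,0],-1],[[0,0,0.002],[0,0,0],-1]]'|sed -n '2p;4p'; done
```

```text
tool_pos: [607.8, 89.7, 173.6]
force: [0.2, -0.4, -2.1]
tool_pos: [608.1, 89.7, 173.1]
force: [-0.1, 0.2, 2.3]
```

```bash
python3 -m inch '[[[0,0,-0.03],[0,0,0],-1],[[0,0,-0.08],[0,0,0],-1],[[0,0,-0.13],[0,0,0],-1],[[0,0,-0.175],[0,0,0],-1],[[0,0,-0.196],[0,0,0],-1]]'|sed -n '2p;4p';  python3 -m inch '[[[0,0,0],[0,0,0],-1],[[0,0,0],[0,0,0],-1],[[0,0,0],[0,0,0],-1],[[0,0,0],[0,0,0],-1]]'|sed -n '2p;4p'
```

```text
tool_pos: [608.9, 89.6, 274.1]
force: [1.2, 0.6, -1.2]
tool_pos: [607.1, 89.7, 269.1]
force: [0.8, 0.1, -0.7]
```

Second stroke.

```bash
python3 -m inch '[[[0,0,0.03],[0,0,0],-1],[[0,0,0.07],[0,0,0],-1],[[0,0,0.11],[0,0,0],-1],[[0,0,0.14],[0,0,0],-1],[[0,0,0.155],[0,0,0],-1]]'|sed -n '2p;4p';  python3 -m inch '[[[0,0,0],[0,0,0],-1],[[0,0,0],[0,0,0],-1],[[0,0,0],[0,0,0],-1],[[0,0,0],[0,0,0],-1]]'|sed -n '2p;4p'
```

```text
tool_pos: [606.5, 89.8, 190.2]
force: [-0.2, -0.3, -1.4]
tool_pos: [608.5, 89.6, 194.2]
force: [0.4, 0.0, -0.5]
```

```bash
python3 -m inch '[[[0,0,0.015],[0,0,0],-1],[[0,0,0.026],[0,0,0],-1],[[0,0,0.034],[0,0,0],-1],[[0,0,0.038],[0,0,0],-1],[[0,0,0.038],[0,0,0],-1]]'|sed -n 2,4p;  for i in 1 2; do python3 -m inch '[[[0,0,0.002],[0,0,0],-1],[[0,0,0.002],[0,0,0],-1],[[0,0,0.002],[0,0,0],-1]]'|sed -n '2p;4p'; done
```

```text
tool_pos: [607.7, 89.7, 173.8]
eef_rot: [[1.0, -0.0, -0.0], [-0.0, -1.0, 0.0], [-0.0, -0.0, -1.0]]
force: [0.3, -0.0, -0.1]
tool_pos: [607.9, 89.7, 173.2]
force: [0.2, -0.4, -0.5]
tool_pos: [608.4, 89.7, 173.1]
force: [-1.8, 0.4, 4.5]
```

```bash
python3 -m inch '[[[0,0,-0.03],[0,0,0],-1],[[0,0,-0.08],[0,0,0],-1],[[0,0,-0.13],[0,0,0],-1],[[0,0,-0.175],[0,0,0],-1],[[0,0,-0.196],[0,0,0],-1]]'|sed -n '2p;4p';  python3 -m inch '[[[0,0,0],[0,0,0],-1],[[0,0,0],[0,0,0],-1],[[0,0,-0.04],[0,0,0],-1],[[0,0,-0.07],[0,0,0],-1],[[0,0,-0.07],[0,0,0],-1]]'|sed -n '2p;4p';python3 -m inch '[[[0,0,0],[0,0,0],-1],[[0,0,0],[0,0,0],-1],[[0,0,0],[0,0,0],-1]]'|sed -n '2p;4p'
```

```text
tool_pos: [608.8, 89.6, 273.1]
force: [0.6, 0.3, -0.8]
tool_pos: [608.8, 89.6, 307.1]
force: [0.4, -0.0, 0.0]
tool_pos: [607.4, 89.7, 303.9]
force: [0.7, -0.1, -1.3]
```

```bash
python3 -m inch '[[[-0.02,-0.06,0],[0,0,0],-1],[[-0.04,-0.15,0],[0,0,0],-1],[[-0.06,-0.24,0],[0,0,0],-1],[[-0.085,-0.33,0],[0,0,0],-1],[[-0.11,-0.42,0],[0,0,0],-1]]'|sed -n '2p;4p';  python3 -m inch '[[[-0.008,-0.04,0],[0,0,0],-1],[[-0.012,-0.063,0],[0,0,0],-1],[[-0.012,-0.063,0],[0,0,0],-1],[[-0.012,-0.063,0],[0,0,0],-1],[[-0.012,-0.063,0],[0,0,0],-1]]'|sed -n '2p;4p';python3 -m inch '[[[0,0,0],[0,0,0],-1],[[0,0,0],[0,0,0],-1]]'|sed -n '2p;4p'
python3 - <<'E'
from h import *
c=wcap("w4.png");s=state();print(s["tool_pos"]);b=c["frame"][120:300,200:440];t=capture("scene");a=t["frame"][150:270,380:540]
print(proj(t,(546.5,331.2,78)))
cv2.imwrite("pics/x4.png",cv2.cvtColor(np.hstack([cv2.resize(a,(400,300)),cv2.resize(b,(400,300))]),cv2.COLOR_RGB2BGR))
E
```

```text
tool_pos: [552.0, 301.3, 304.5]
force: [0.1, 0.8, -2.0]
tool_pos: [547.5, 329.8, 305.0]
force: [0.6, -0.5, -0.9]
tool_pos: [547.3, 330.3, 305.2]
force: [1.1, -0.8, -1.3]
[547.18531045 330.54645313 305.15847924]
[444.2 215.4]
```

View pics/x4.png

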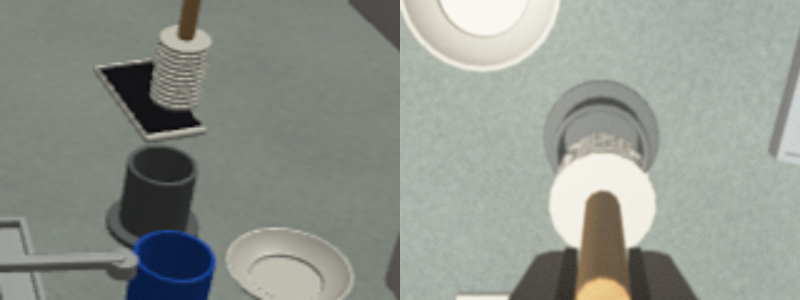

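The brush hangs upright, centred over the stand. I go down in steps.

```bash
python3 -m inch '[[[-0.001,-0.001,0.03],[0,0,0],-1],[[-0.001,-0.001,0.07],[0,0,0],-1],[[-0.001,-0.001,0.11],[0,0,0],-1],[[-0.001,-0.001,0.13],[0,0,0],-1],[[-0.001,-0.001,0.13],[0,0,0],-1]]'|sed -n '2p;4p';  python3 -m inch '[[[0,0,0],[0,0,0],-1],[[0,0,0],[0,0,0],-1],[[0,0,0],[0,0,0],-1],[[0,0,0],[0,0,0],-1]]'|sed -n '2p;4p'
```

```text
tool_pos: [545.1, 331.2, 237.3]
force: [0.7, 0.1, -1.5]
tool_pos: [546.8, 331.8, 241.0]
force: [1.0, -0.3, -0.8]
```

```bash
python3 -m inch '[[[0,0,0.02],[0,0,0],-1],[[0,0,0.045],[0,0,0],-1],[[0,0,0.07],[0,0,0],-1],[[0,0,0.095],[0,0,0],-1],[[0,0,0.11],[0,0,0],-1]]'|sed -n '2p;4p';  python3 -m inch '[[[0,0,0.01],[0,0,0],-1],[[0,0,0.02],[0,0,0],-1],[[0,0,0.03],[0,0,0],-1],[[0,0,0.04],[0,0,0],-1],[[0,0,0.046],[0,0,0],-1]]'|sed -n '2p;4p'; python3 -m inch '[[[0,0,0],[0,0,0],-1],[[0,0,0],[0,0,0],-1],[[0,0,0],[0,0,0],-1],[[0,0,0],[0,0,0],-1]]'|sed -n '2p;4p'
```

```text
tool_pos: [545.4, 331.3, 182.6]
force: [0.1, 0.1, -1.4]
tool_pos: [546.4, 331.7, 161.7]
force: [-0.1, -0.1, -0.6]
tool_pos: [546.6, 331.8, 162.5]
force: [-0.2, 0.0, -0.7]
```

```bash
python3 -m inch '[[[0,0,0.004],[0,0,0],-1],[[0,0,0.008],[0,0,0],-1],[[0,0,0.01],[0,0,0],-1],[[0,0,0.01],[0,0,0],-1]]'|sed -n '2p;4p'; for i in 1; do python3 -m inch '[[[0,0,0.002],[0,0,0],-1],[[0,0,0.002],[0,0,0],-1],[[0,0,0.002],[0,0,0],-1]]'|sed -n '2p;4p'; done
```

```text
tool_pos: [546.2, 331.6, 156.7]
force: [0.2, 0.1, -1.0]
tool_pos: [546.4, 331.7, 156.2]
force: [0.4, -0.0, -1.4]
```

```bash
python3 -m inch '[[[0,0,0.002],[0,0,0],-1],[[0,0,0.002],[0,0,0],-1],[[0,0,0.002],[0,0,0],-1]]'|sed -n '2p;4p'; python3 -m inch '[[[0,0,0],[0,0,0],-0.45],[[0,0,0],[0,0,0],-0.3],[[0,0,0],[0,0,0],0],[[0,0,0],[0,0,0],0],[[0,0,0],[0,0,0],0]]'|sed -n '2p;4,5p'
```

```text
tool_pos: [546.9, 331.9, 156.1]
force: [-1.4, -1.0, 5.2]
tool_pos: [546.2, 331.6, 154.8]
force: [0.3, 0.2, 0.1]
opening: 45.8
```

```bash
python3 -m inch '[[[0,0,-0.05],[0,0,0],0],[[0,0,-0.12],[0,0,0],0],[[0,0,-0.2],[0,0,0],0],[[0,0,-0.26],[0,0,0],0],[[0,0,-0.29],[0,0,0],0]]'|sed -n '2p;4,5p'
python3 -m inch '[[[-0.004,0.08,0],[0,0,0],-1],[[-0.008,0.18,0],[0,0,0],-1],[[-0.01,0.28,0],[0,0,0],-1],[[-0.012,0.38,0],[0,0,0],-1],[[-0.014,0.48,0],[0,0,0],-1]]'|sed -n '2p;4,5p'
python3 -m inch '[[[-0.014,0.5,0],[0,0,0],-1],[[-0.014,0.5,0],[0,0,0],-1],[[-0.014,0.5,0],[0,0,0],-1],[[-0.014,0.5,0],[0,0,0],-1],[[-0.014,0.5,0],[0,0,0],-1]]'|sed -n '1,2p;4,5p'
python3 - <<'E'
from h import *
import pickle
c=capture("scene");save(c,"s5.png");pickle.dump(c,open("s5.pkl","wb"))
o=pickle.load(open("scene.pkl","rb"))
d=cv2.absdiff(c["frame"],o["frame"]).max(2);print("diff stand",(d[170:250,415:465]>40).sum(),"cup",(d[220:280,335:380]>40).sum())
c=capture("top");save(c,"t5.png");print("z")
E
```

```text
tool_pos: [547.5, 332.1, 303.9]
force: [-0.7, 0.4, 0.6]
opening: 45.9
tool_pos: [538.5, 90.0, 298.9]
force: [0.8, -0.5, -0.8]
opening: 7.6
time_s: 20.85
tool_pos: [531.4, -159.9, 299.0]
force: [0.8, -0.1, -0.2]
opening: 0.5
diff stand 0 cup 0
z
```

```bash
python3 -m inch '[[[-0.003,0.09,0],[0,0,0],-1],[[-0.006,0.18,0],[0,0,0],-1],[[-0.01,0.28,0],[0,0,0],-1],[[-0.012,0.36,0],[0,0,0],-1],[[-0.013,0.404,0],[0,0,0],-1]]'|sed -n '2p'
python3 -m inch '[[[0,0,0],[0,0,0],-1],[[0,0,0],[0,0,0],-1],[[0,0,0],[0,0,0],-1],[[0,0,0],[0,0,0],-1]]'|sed -n '2p'
python3 - <<'E'
from h import *
import pickle
c=wcap("w6.png");pickle.dump(c,open("w6.pkl","wb"));print(state()["tool_pos"],proj(c,(525,-362,67)))
E
```

```text
tool_pos: [525.0, -362.2, 298.4]
tool_pos: [526.2, -358.6, 300.3]
[ 526.14012597 -358.78414677  300.35364759] [324.3 212. ]
```

View pics/w6.png

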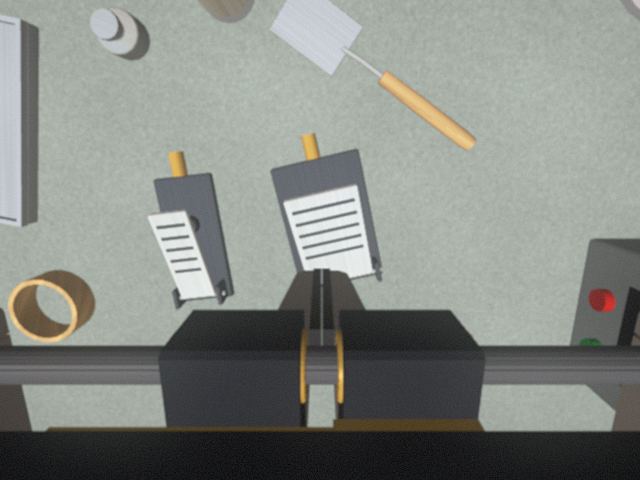

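```bash
python3 -m inch '[[[-0.002,0.003,0.08],[0,0,0],-1],[[-0.002,0.006,0.17],[0,0,0],-1],[[-0.002,0.006,0.26],[0,0,0],-1],[[-0.002,0.006,0.34],[0,0,0],-1],[[-0.002,0.006,0.38],[0,0,0],-1]]'|sed -n '2p;4p'
python3 -m inch '[[[0,0,0],[0,0,0],-1],[[0,0,0],[0,0,0],-1],[[0,0,0],[0,0,0],-1],[[0,0,0],[0,0,0],-1]]'|sed -n '2p;4p'
```

```text
tool_pos: [523.0, -360.4, 105.7]
force: [-0.1, 0.5, -0.6]
tool_pos: [525.8, -364.0, 112.5]
force: [0.5, -0.7, -0.1]
```

```bash
python3 -m inch '[[[0,-0.004,0.02],[0,0,0],-1],[[0,-0.004,0.04],[0,0,0],-1],[[0,-0.004,0.055],[0,0,0],-1],[[0,-0.004,0.07],[0,0,0],-1],[[0,-0.004,0.085],[0,0,0],-1]]'|sed -n '2p;4p'
python3 -m inch '[[[0,0,0.005],[0,0,0],-1],[[0,0,0.01],[0,0,0],-1],[[0,0,0.014],[0,0,0],-1],[[0,0,0.014],[0,0,0],-1]]'|sed -n '2p;4p'
```

```text
tool_pos: [525.3, -361.0, 67.4]
force: [2.0, 2.3, 6.4]
tool_pos: [526.2, -361.2, 61.8]
force: [1.2, 2.8, 7.6]
```

```bash
python3 -m inch '[[[0,0,0.003],[0,0,0],-1],[[0,0,0.004],[0,0,0],-1],[[0,0,0.004],[0,0,0],-1]]'|sed -n '2p;4p'
python3 -m inch '[[[0,0,0.002],[0,0,0],-1],[[0,0,0.004],[0,0,0],-1],[[0,0,0.004],[0,0,0],-1]]'|sed -n '1,2p;4p'
```

```text
tool_pos: [526.5, -361.1, 60.2]
force: [2.5, 2.8, 7.1]
time_s: 24.3
tool_pos: [526.7, -361.2, 58.3]
force: [2.4, 4.0, 7.4]
```

```bash
for i in 1 2; do python3 -m inch '[[[0,0,0.002],[0,0,0],-1],[[0,0,0.004],[0,0,0],-1],[[0,0,0.004],[0,0,0],-1]]'|sed -n '1,2p;4p'; done
python3 - <<'E'
from h import *
c=capture("scene");a=c["frame"][200:320,100:260];b=c["frame"][190:310,310:470]
cv2.imwrite("pics/x7.png",cv2.cvtColor(np.hstack([cv2.resize(a,(400,300)),cv2.resize(b,(400,300))]),cv2.COLOR_RGB2BGR))
E
```

```text
time_s: 24.6
tool_pos: [526.9, -361.3, 56.6]
force: [2.0, 4.0, 7.8]
time_s: 24.9
tool_pos: [527.2, -361.3, 54.7]
force: [3.4, 3.4, 8.9]
```

View pics/x7.png

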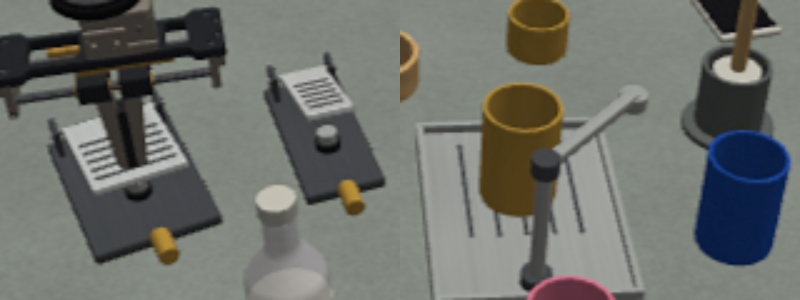

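The spray arm has swung only partly, so the treadle isn't at its stop yet. I keep pressing in small steps.

```bash
for i in 1 2 3; do python3 -m inch '[[[0,0,0.004],[0,0,0],-1],[[0,0,0.007],[0,0,0],-1],[[0,0,0.007],[0,0,0],-1]]'|sed -n '1,2p;4p'; done; python3 -c "
from h import *
s=state();print(s)"
```

```text
time_s: 25.25
tool_pos: [527.5, -361.4, 51.4]
force: [4.7, 4.6, 9.5]
time_s: 25.55
tool_pos: [527.9, -361.4, 48.2]
force: [3.9, 4.7, 10.7]
time_s: 25.85
tool_pos: [528.2, -361.4, 44.9]
force: [4.4, 5.4, 9.6]
{'time_s': 25.85, 'qpos': array([-0.79048905,  0.49042072,  1.53722903,  0.00415319,  1.10769266,
        0.77887569]), 'dq': array([ 0.00073614, -0.00201656, -0.00326469,  0.00053399,  0.00528216,
       -0.00140771]), 'joint_efforts': array([-4.44931045e+00, -4.06896722e+01, -2.37726384e+01, -2.03275524e+00,
       -4.41856871e-03,  2.32473726e-02]), 'tool_pos': array([ 528.17689768, -361.449551  ,   44.86330385]), 'eef_rot': array([[ 9.99975130e-01, -4.18574983e-04,  7.04016128e-03],
       [-4.05697898e-04, -9.99998242e-01, -1.83041817e-03],
       [ 7.04091508e-03,  1.82751647e-03, -9.99973542e-01]]), 'force': array([4.36453882, 5.35192791, 9.55105696]), 'torque': array([ 1.03162428, -1.00715014,  0.00637274]), 'finger_force': 5.069891347597206, 'opening': 0.4990590417087933}
```

```bash
cat > arm.py <<'E'
from h import *
import pickle
o=pickle.load(open("top.pkl","rb"));c=capture("top")
d=(cv2.absdiff(c["frame"],o["frame"]).max(2)>30).astype(np.uint8);b=np.zeros_like(d);b[165:260,245:345]=d[165:260,245:345]
P=onz(c,(190+286*.4,170+47*.4),155)[:2];R=onz(c,(190+170*.4,170+22*.4),153)[:2]-P
ys,xs=np.nonzero(b);w=np.array([onz(c,q,153)[:2] for q in zip(xs,ys)])-P
a=np.arctan2(R[0]*w[:,1]-R[1]*w[:,0],w@R);r=np.linalg.norm(w,axis=1);k=(r>50)&(r<130)
print("L",np.linalg.norm(R),"angles hist",np.histogram(np.abs(a[k]),bins=np.arange(-.05,2,.1))[0])
E
python3 arm.py
for i in 1 2; do python3 -m inch '[[[0,0,0.004],[0,0,0],-1],[[0,0,0.007],[0,0,0],-1],[[0,0,0.007],[0,0,0],-1]]'|sed -n '1,2p;4p'; done; python3 arm.py
```

```text
L 125.61548471426602 angles hist [28 22  0  0  0  0  0  0  0  0  0  0 12 37  2  0  0  0  0  0]
time_s: 26.2
tool_pos: [528.5, -361.4, 41.6]
force: [5.2, 5.6, 11.0]
time_s: 26.5
tool_pos: [528.7, -361.4, 38.8]
force: [4.8, 7.3, 13.8]
L 125.61548471426602 angles hist [32 18  0  0  0  0  0  0  0  0  0  0  0  0  1 54 63  0  0  0]
```

```bash
python3 -m inch '[[[0,0,0.003],[0,0,0],-1],[[0,0,0.004],[0,0,0],-1],[[0,0,0.004],[0,0,0],-1],[[0,0,0.004],[0,0,0],-1],[[0,0,0.004],[0,0,0],-1]]'|sed -n '1,2p;4p'; python3 arm.py
```

```text
time_s: 27.05
tool_pos: [528.8, -361.4, 38.5]
force: [0.5, 11.4, 24.2]
L 125.61548471426602 angles hist [33 23  0  0  0  0  0  0  0  0  0  0  0  0  0 48 66  6  0  0]
```

At the stop: the force rose with no further travel. I hold for about 2 s.

```bash
for i in 1 2 3; do python3 -m inch '[[[0,0,0],[0,0,0],-1],[[0,0,0],[0,0,0],-1],[[0,0,0],[0,0,0],-1],[[0,0,0],[0,0,0],-1],[[0,0,0],[0,0,0],-1]]'|sed -n '1,2p;4p'; done; python3 -m inch '[[[0,0,0],[0,0,0],-1]]'|sed -n '1,2p;4p'
```

```text
time_s: 27.6
tool_pos: [528.8, -361.4, 38.5]
force: [2.5, 9.5, 24.1]
time_s: 28.1
tool_pos: [528.8, -361.4, 38.5]
force: [1.4, 9.9, 24.1]
time_s: 28.6
tool_pos: [528.8, -361.4, 38.5]
force: [0.8, 9.6, 22.3]
time_s: 28.7
tool_pos: [528.8, -361.4, 38.5]
force: [1.2, 9.3, 23.6]
```

```bash
python3 -m inch '[[[0,0,-0.015],[0,0,0],-1],[[0,0,-0.035],[0,0,0],-1],[[0,0,-0.055],[0,0,0],-1],[[0,0,-0.08],[0,0,0],-1],[[0,0,-0.12],[0,0,0],-1]]'|sed -n '1,2p;4p'; python3 -m inch '[[[0,0,-0.06],[0,0,0],-1],[[0,0,-0.14],[0,0,0],-1],[[0,0,-0.22],[0,0,0],-1],[[0,0,-0.3],[0,0,0],-1],[[0,0,-0.34],[0,0,0],-1]]'|sed -n '1,2p;4p'; python3 -m inch '[[[0,0,0],[0,0,0],-1],[[0,0,0],[0,0,0],-1],[[0,0,0],[0,0,0],-1],[[0,0,0],[0,0,0],-1],[[0,0,0],[0,0,0],-1]]'|sed -n '1,2p;4p';  python3 arm.py
python3 - <<'E'
from h import *
import pickle
c=capture("scene");save(c,"s8.png");o=pickle.load(open("scene.pkl","rb"))
d=cv2.absdiff(c["frame"],o["frame"]).max(2)>40
print("all but treadle",d[170:,:].sum(),"stand",d[170:250,415:465].sum(),"cup/tray",d[220:320,315:440].sum(),"narrow",d[215:290,200:255].sum(),"wide",d[235:310,115:190].sum())
E
```

```text
time_s: 29.2
tool_pos: [523.9, -360.4, 92.2]
force: [-0.1, 0.6, -0.2]
time_s: 29.7
tool_pos: [525.8, -362.0, 267.5]
force: [-0.2, -0.0, 0.7]
time_s: 30.2
tool_pos: [524.3, -360.7, 261.5]
force: [0.1, -0.2, -0.5]
all but treadle 275 stand 0 cup/tray 0 narrow 0 wide 0Traceback (most recent call last):
  File "arm.py", line 6, in <module>
    ys,xs=np.nonzero(b);w=np.array([onz(c,q,153)[:2] for q in zip(xs,ys)])-P
                          ~~~~~~~~~~~~~~~~~~~~~~~~~~~~~~~~~~~~~~~~~~~~~~~~^~
ValueError: operands could not be broadcast together with shapes (0,) (2,)
```

View pics/s8.png

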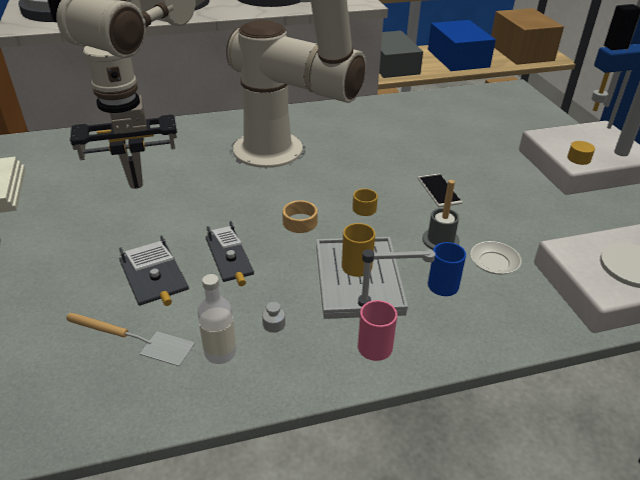

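The final view matches the first: brush in its stand at (445,215), cup at (359,250), spray arm back at rest at (400,257), both treadles up, and the robot clear of everything.

```bash
python3 -c "
from cell import *
print(close_job())"
```

```text
the job is handed in; nothing more can be done
None
```

The job is handed in: I scrubbed the tall brass cup with two full strokes, stood the brush back in its stand, and held the wide treadle at its stop for about 2 s before letting it up; the before and after pictures show nothing else moved.

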